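Count along the tin rack and push the tin into the third gap

TASK

Starting from the end of the rack where the tall bottle stands, run a fingertip (fingers closed) along the top of its rail, counting the gaps: over the first, the second and on to the third without leaving the rail. Then push the loose tin along the counter into that third gap, fully home against the back bar, without lifting or tipping it. Leave the bottle, the canister and the jar where they stand.

Things in the scene. Friction and masses are not known exactly. Their poses are not given: they have to be found in the camera images.
- rack: wooden tin rack, fixed: five upright dividers in a row make four gaps, open on top, at the front and below (tins slide on the counter). Origin on the counter under its middle; y along the row, +x from open front to back, z up. Dividers 6 mm thick, 40 mm high, x = -18 to 40 mm, at y = -156, -78, 0, 78, 156 mm; gaps 72 mm wide, centred at y = 117, 39, -39, -117 mm (a, b, c, d).
- rack_bar (a point): middle of the front face of the rack's low wooden back bar, which runs across all four gaps and stops a tin; rack frame x = 28 mm, y = 0, z = 20 mm; the bar is 30 mm high and 12 mm thick, axes as the rack's. Above it a flat steel rail (the rail pieces below, top at z = 90 mm) runs the whole length, carried by posts on the dividers' back ends.
- tin: the tin to push: round upright metal tin with a dark lid, 54 mm diameter, 50 mm high, about 0.18 kg, standing loose on the counter in front of the rack. Origin at the centre of its underside, z up. Home in a gap against the back bar its axis is at x = +1 mm in the rack's frame and its front stands 8 mm out of the gap. It slides with friction and stays where it is left.
- bottle: tall green glass bottle, 64 mm diameter, 200 mm high, loose, standing about 0.27 m from the rack's middle just beyond one end of the rack (either end, changes from run to run): the gaps are counted from its end. Origin at the centre of its underside. Bystander.
- canister: squat white canister with a wooden lid, 84 mm diameter, 90 mm high, loose, standing about 0.27 m from the rack's middle beyond the other end of the rack. Origin at the centre of its underside. Bystander.
- jar: small square amber jar, 44 x 44 x 62 mm high with its cap, loose, already standing in one outer gap of the rack (gap d), below the rail. Origin at the centre of its underside. Bystander.
- rail_a: the 20 mm long piece of the rack's top rail over the middle of gap a (the gap nearest the rack's +y end), flush with the rest of the rail, 12 mm wide. Origin at the centre of its top face, axes as the rack's; rack frame x = 34 mm, y = 117 mm, z = 90 mm. It is rigid; touching it counts as touching the rail over that gap.
- rail_b: the 20 mm long piece of the rack's top rail over the middle of gap b (the next gap), flush with the rest of the rail, 12 mm wide. Origin at the centre of its top face, axes as the rack's; rack frame x = 34 mm, y = 39 mm, z = 90 mm. It is rigid; touching it counts as touching the rail over that gap.
- rail_c: the 20 mm long piece of the rack's top rail over the middle of gap c (the gap after b), flush with the rest of the rail, 12 mm wide. Origin at the centre of its top face, axes as the rack's; rack frame x = 34 mm, y = -39 mm, z = 90 mm. It is rigid; touching it counts as touching the rail over that gap.
- rail_d: the 20 mm long piece of the rack's top rail over the middle of gap d (the gap nearest the rack's -y end), flush with the rest of the rail, 12 mm wide. Origin at the centre of its top face, axes as the rack's; rack frame x = 34 mm, y = -117 mm, z = 90 mm. It is rigid; touching it counts as touching the rail over that gap.
- rail_ab: the 58 mm long piece of the top rail between rail_a and rail_b, over a divider, flush with them, 12 mm wide. Origin at the centre of its top face; rack frame x = 34 mm, y = 78 mm, z = 90 mm. A fingertip (closed fingers) less than 50 mm long along the rail can rest on this piece alone.
- rail_bc: the 58 mm long piece of the top rail between rail_b and rail_c, over a divider, flush with them, 12 mm wide. Origin at the centre of its top face; rack frame x = 34 mm, y = 0 mm, z = 90 mm. A fingertip (closed fingers) less than 50 mm long along the rail can rest on this piece alone.
- rail_cd: the 58 mm long piece of the top rail between rail_c and rail_d, over a divider, flush with them, 12 mm wide. Origin at the centre of its top face; rack frame x = 34 mm, y = -78 mm, z = 90 mm. A fingertip (closed fingers) less than 50 mm long along the rail can rest on this piece alone.
There are look-alikes about, which are no part of the job. Leave any turquoise or yellow look-alike of the tin alone.

How it is judged:
By the outcome, as a careful person would: the job done as asked, in the order asked, and still so for the second after the job is handed in, with the robot touching nothing.
It also fails if it takes over 72 s, if anything falls off the work surface, if the arm or the gripper's body presses on something with over 40 N, if the wrist force passes 120 N, or if a joint passes its speed limit or range.

ROBOT

A 6-joint arm with a two-finger parallel gripper is mounted at the origin on the work surface. World frame = base frame: x ahead of the robot, y to its left, z up, the work surface at z = 0. Lengths are in mm, angles in degrees, forces in N, time in s.
With the tool pointing down it reaches from about 275 to 825 mm from the base axis. Payload 4.9 kg.
Tool frame: the origin (TCP) lies midway between the tips of the shut fingers; the grasp point (between the pads) lies robot.hold_point_z behind it (robot.hold_point_z is the distance from the TCP to the grasp point, in mm); z points along the fingers, y is the line along which they close (so a half turn about z gives the same grasp; the last joint's range is limited). The gripper opens to 85 mm and grips with 20 to 120 N. Pads are 22 mm wide; open, the fingers measure 114 mm over their backs; the gripper's body (76 mm by 85 mm) begins 54 mm behind the grasp point. The pads swing forward as they close: fully open they stand 13 mm farther back than shut.
Start: joints at [-70.829, 18.69, -11.035, 60.275, 0, 82.311], TCP at [248.513, -490.673, 231.281] pointing down, gripper open.
Joint ranges: [-152.03, 152.03], [-55.5, 102.48], [-74.3, 77.21], [-110.64, 120.58], [-84.22, 78.4], [-180, 180]. Speed limits (degrees/s): [147.25, 147.25, 180, 180, 180, 180].

INTERFACE

Orientations are given as [roll, pitch, yaw] about the fixed x, y, z axes, in that order (R = Rz(yaw) Ry(pitch) Rx(roll)).
In Python, from rig import robot gives the robot as it stands.
- The arm moves only by the tool carry_out, never from a script. Its argument "deltas" is a list of rows, each an object with "xyz": the shift along the tool's x, y, z in cm, a list of three; "twist": the turn about the tool's z in degrees; "fingers": the opening, from 0 (shut) to 1 (fully open). A call has 1 to 12 rows; each row shifts and turns the commanded pose from where the row before left it, along the tool's axes as they then stand; what a row does not reach is not made up. A row lasts 1/12 s, in which the tool goes at most 41.7 mm and 7.16 degrees, less where a joint would pass 70% of its speed; a pose out of reach is approached as far as the arm can. A call with a gripper value outside its range is refused whole. The fingers move at their own pace and stop on an object; "newtons" is the grip in N (left out, the last holds). Time passes only in rows, so rows that do not move let the fingers close. It gives the time, the measured TCP pose, the force, the opening and the grip force at its end, in the units of the state.
- robot.state(): the state, without advancing time (a new reading comes with each control period).
- robot.read_camera(name): name is "scene" or "top" or "wrist"; returns a dict with "frame" (480x640x3 uint8, red, green, blue), "vertical_fov" (degrees; the focal length in pixels is half the picture's height over the tangent of half this angle, whatever the lens; pixels are square), "cx", "cy" (the principal point, pixels), "R" (3x3) and "t" (3): a world point X has camera coordinates R X + t; the wrist camera has in their place "tool_from_camera" (4x4, takes a point from camera to tool coordinates, whose origin is the TCP and whose axes are the flange's). Camera axes: x right, y down, z forward; pixel columns grow to the right and rows downward; lengths in mm; the calibration is good to about 2 mm. A picture is of the moment at which its call begins: read the wrist's pose just before it. There is no depth.
- robot.finish_job(): hands the job in; it is judged then, once.
The state is a dict: "time": time; "qpos": joint angles; "joint_vel": joint speeds; "joint_efforts": joint torques, N m; "tcp_pos": TCP position; "ee_rot": TCP orientation; "ft_force": force on the tool from outside, world axes, zero at the start; "wrist_torque": the same for the moment, N m; "grip_width": finger opening in mm; "grip_force": force on a finger pad.
Only numpy, scipy, OpenCV 4.12 (cv2) and the standard library are available. Lean on these libraries where they do the work, as an engineer would, in place of code of your own. Each camera call takes 0.05 s, during which the arm holds its last target. There are 200 camera calls.

## Working session

There is one attempt and no reset: what is moved stays moved. The work goes in short steps, Python scripts to look and compute and a tool call to move; the robot and the scene stay as the last step left them, time stands still between calls to the robot, and variables do not carry over. Pictures are saved under pics/ and viewed, at most 10 in all, crops included, and the job is handed in when it is done.

Besides the shell and the picture viewer there is one more tool, called after "Request:" as name(argument=value, ...), one argument or row to a line, values as JSON. carry_out: Moves the arm, as the interface text tells. Its arguments: {"type":"object","properties":{"deltas":{"type":"array","items":{"type":"object","properties":{"xyz":{"type":"array","items":{"type":"number"}},"twist":{"type":"number"},"fingers":{"type":"number"}}}},"newtons":{"type":"number"}},"required":["deltas"]}

```bash
mkdir -p pics; ls; python3 - <<'E'
from rig import robot
import cv2,numpy as np
np.set_printoptions(suppress=True,precision=3)
for n in ("scene","top"):
    c=robot.read_camera(n); cv2.imwrite(f"pics/{n}0.png",c["frame"][:,:,::-1]); np.savez(f"{n}0.npz",**c)
    print(n,c["vertical_fov"],c["cx"],c["cy"],(-np.array(c["R"]).T@np.array(c["t"])))
s=robot.state(); print(s, robot.hold_point_z)
E
```

```text
pics
scene 46.398195023980044 327.84319313058467 238.01186411279525 [1103.224 -308.127  739.527]
top 44.356849359719696 323.27006683279274 233.2035350660553 [ 469.349   18.234 1162.57 ]
{'time': 0.1, 'qpos': array([-70.829,  18.728, -11.085,  60.275,   0.001,  82.311]), 'joint_vel': array([ 0.031, -0.118,  0.259,  0.076,  0.017, -0.034]), 'joint_efforts': array([  0.   , -44.424,  26.304,   0.008,   0.   ,   0.   ]), 'tcp_pos': array([ 248.346, -490.163,  230.58 ]), 'ee_rot': array([-179.912,   -0.013,   26.86 ]), 'ft_force': array([ 0.522,  0.188, -0.188]), 'wrist_torque': array([ 0.031, -0.061,  0.018]), 'grip_force': 0.0, 'grip_width': 85.06429560979964} 18.700000000000003
```

View pics/top0.png

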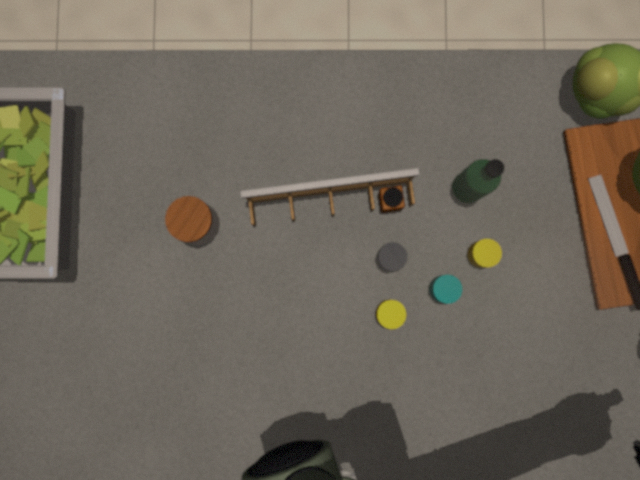

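View pics/scene0.png

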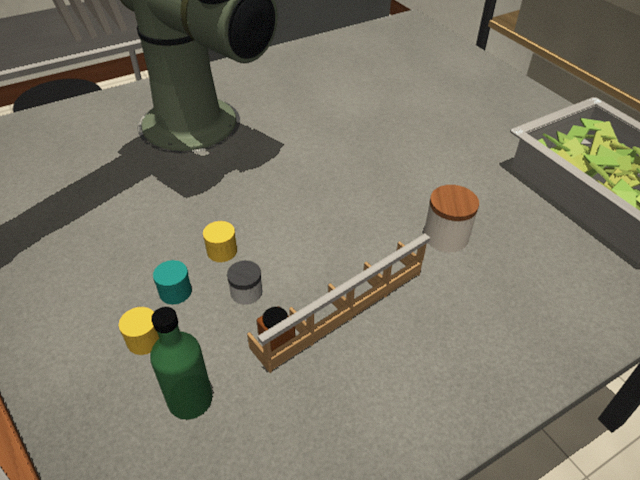

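The top view shows the rail running from (241,193) to (418,173), the bottle beyond its right end at about (470,185), and the canister at the left (189,219). The dark tin is at (392,257) and the jar at (391,198). The scene view agrees. Counting from the bottle's end goes d, c, b, so the third gap is b.

```bash
cat > h.py <<'E'
import numpy as np,cv2
np.set_printoptions(suppress=True,precision=2)
def ray(c,p,z):
    f=240/np.tan(np.radians(float(c["vertical_fov"]))/2); R=np.array(c["R"]);C=-R.T@np.array(c["t"])
    d=R.T@np.array([(p[0]-c["cx"])/f,(p[1]-c["cy"])/f,1]); return (C+d*(z-C[2])/d[2])[:2]
def proj(c,X):
    f=240/np.tan(np.radians(float(c["vertical_fov"]))/2); q=np.array(c["R"])@X+np.array(c["t"]); return np.array([c["cx"]+f*q[0]/q[2],c["cy"]+f*q[1]/q[2]])
def blob(m,seed):
    n,l,s,ce=cv2.connectedComponentsWithStats(m.astype(np.uint8)); k=l[seed[1],seed[0]]
    return (np.argwhere(l==k)[:,::-1].astype(np.float32) if k else None),s[k],ce[k]
def rackpose(pts,c):
    W=np.array([ray(c,p,90) for p in pts],np.float32); (m,sz,a)=cv2.minAreaRect(W)
    vx,vy,_,_=cv2.fitLine(W,cv2.DIST_HUBER,0,.01,.01).ravel()
    u=np.array([vx,vy]); u=u*np.sign(u[1]); return np.array(m),sz,u
E
python3 - <<'E'
from h import *
for n in ("top","scene"):
    c=dict(np.load(f"{n}0.npz")); print(list(c))
    im=c["frame"]; hsv=cv2.cvtColor(im,cv2.COLOR_RGB2HSV); H,S,V=cv2.split(hsv)
    seed={"top":(330,183),"scene":(345,290)}[n]; print("rail px",hsv[seed[1]-3:seed[1]+4,seed[0]].tolist())
    m=(V>135)&(S<60); 
    ys,xs=np.nonzero(m[seed[1]-4:seed[1]+5,seed[0]-4:seed[0]+5]); s=(seed[0]-4+xs[len(xs)//2],seed[1]-4+ys[len(ys)//2])
    p,st,ce=blob(m,s); print(st); mid,sz,u=rackpose(p,c)
    print("rail mid",mid,"size",sz,"dir",u,"yaw",np.degrees(np.arctan2(-u[0],u[1])))
    v=np.array([u[1],-u[0]]); org=mid-34*v; print("rack origin",org)
    R=np.array(c["R"])
    for nm,sd,z,lo in {"top":[("lid",(392,257),50,None),("y",(391,315),50,1),("y",(487,253),50,1),("teal",(447,290),50,1),("cap",(493,169),200,None),("canlid",(188,219),90,1)],"scene":[("lid",(245,274),50,None),("y",(219,232),50,1),("y",(138,320),50,1),("teal",(172,270),50,1),("canlid",(452,202),90,1)]}[n]:
        h0=hsv[sd[1],sd[0]].astype(int)
        d=np.abs(hsv.astype(int)-h0)
        m=(d[...,2]<22)&((d[...,0]<8)&(d[...,1]<60) if lo else (S<60)&(V<V[sd[1],sd[0]]+18))
        if nm in("cap",): m=(V<40)
        p,st,ce=blob(m,sd)
        if p is None: print(nm,h0,"none");continue
        W=np.array([ray(c,q,z) for q in p],np.float32); mm,r=cv2.minEnclosingCircle(W); q=np.array(mm)-org
        print(nm,h0,"xy",mm,"r",r,"mean",W.mean(0),"rack",q@v,q@u)
E
```

```text
['frame', 'vertical_fov', 'cx', 'cy', 'R', 't']
rail px [[17, 30, 162], [11, 29, 169], [14, 28, 172], [14, 28, 174], [15, 28, 165], [14, 29, 147], [12, 40, 109]]
[ 241  168  178   29 1188]
rail mid [658.73  15.19] size (12.70560073852539, 329.9316101074219) dir [-0.13  0.99] yaw 7.4345407
rack origin [625.02  10.79]
lid [15 25 83] xy (520.814697265625, -100.82437896728516) r 32.74091339111328 mean [ 522.25 -100.8 ] rack -117.7667226988088 -97.19439842843485
y [ 28 189 177] xy (416.282958984375, -101.23406219482422) r 26.267913818359375 mean [ 416.19 -101.12] rack -221.47271069936102 -84.07491758696187
y [ 27 188 175] xy (531.8575439453125, -282.6224670410156) r 26.029361724853516 mean [ 531.82 -282.48] rack -130.3401871680374 -278.8930473798114
teal [ 86 148 129] xy (463.490234375, -206.23587036132812) r 26.795183181762695 mean [ 463.6  -206.57] rack -188.2488337998887 -194.30232466341613
cap [15 25 41] none
canlid [ 13 170 123] xy (591.4829711914062, 275.6108093261719) r 42.184078216552734 mean [591.33 275.62] rack 1.0157081977728666 266.93222483886757
['frame', 'vertical_fov', 'cx'
[... 332 characters left out ...]
 -104.40072631835938) r 28.08393669128418 mean [ 521.84 -103.47] rack -82.49063461782237 -398.47202089632117
y [ 25 171 236] xy (411.6382141113281, -100.1399917602539) r 27.064449310302734 mean [ 411.99 -100.24] rack -167.3731175793638 -328.3495115084878
y [ 25 169 237] xy (527.875732421875, -282.1200256347656) r 26.942472457885742 mean [ 527.62 -283.63] rack -185.34755653213244 -543.5350391570158
teal [ 85 176 155] xy (459.5837707519531, -205.81414794921875) r 26.935949325561523 mean [ 459.97 -206.2 ] rack -193.3553773150153 -441.44560072918136
canlid [ 13 166 163] xy (587.9468994140625, 277.20831298828125) r 42.262386322021484 mean [588.64 277.34] rack 201.6885579649014 -135.29519479590488
```

Request:
carry_out(
  deltas=[
    {"xyz": [0,0,0],"twist": -7,"fingers": 0},
    {"xyz": [0,0,0],"twist": -7,"fingers": 0},
    {"xyz": [0,0,0],"twist": -7,"fingers": 0},
    {"xyz": [0,0,0],"twist": -7,"fingers": 0},
    {"xyz": [0,0,0],"twist": -7,"fingers": 0},
    {"xyz": [0,0,0],"twist": -7,"fingers": 0},
    {"xyz": [0,0,0],"twist": -7,"fingers": 0},
    {"xyz": [0,0,0],"twist": -7,"fingers": 0},
    {"xyz": [0,0,0],"twist": -7,"fingers": 0},
    {"xyz": [0,0,0],"twist": -7,"fingers": 0},
    {"xyz": [0,0,0],"twist": -0.6,"fingers": 0},
    {"xyz": [0,0,0],"twist": 0,"fingers": 0},
  ],
)

```text
time: 1.1
tcp_pos: [248.4, -490.4, 230.9]
ee_rot: [-180.0, -0.0, 97.3]
ft_force: [-0.5, -0.3, -0.8]
grip_width: -0.2
grip_force: 0.0
```

```bash
cat >> h.py <<'E'
def rackmean():
    o=[]
    for n,sd,t in (("top",(330,181),135),("scene",(345,288),165)):
        c=dict(np.load(f"{n}0.npz")); H,S,V=cv2.split(cv2.cvtColor(c["frame"],cv2.COLOR_RGB2HSV))
        p,st,_=blob((V>t)&(S<60),sd); m,sz,u=rackpose(p,c); v=np.array([u[1],-u[0]]); o.append((m-34*v,u,sz))
    return o
E
python3 - <<'E'
from h import *
from rig import robot
for o in rackmean(): print(o, np.degrees(np.arctan2(-o[1][0],o[1][1])))
s=robot.state(); print(s["tcp_pos"],s["ee_rot"],s["ft_force"],s["grip_width"],s["time"])
# bottle: green base from both views
for n,sd in (("top",(475,185)),("scene",(185,385))):
    c=dict(np.load(f"{n}0.npz")); H,S,V=cv2.split(cv2.cvtColor(c["frame"],cv2.COLOR_RGB2HSV)); p,st,ce=blob((H>40)&(H<85)&(S>90),sd)
    if p is not None: print(n,st,ce)
E
```

```text
(array([625.02,  10.79]), array([-0.13,  0.99], dtype=float32), (12.70560073852539, 329.9316101074219)) 7.4345407
(array([620.55,  11.84]), array([-0.13,  0.99], dtype=float32), (13.259105682373047, 330.04937744140625)) 7.4982743
[ 248.45 -490.43  230.94] [-179.99   -0.04   97.32] [-0.48 -0.34 -0.79] -0.2470615883490853 1.1
scene [ 151  324   61   95 3848] [181.29 373.44]
```

Request:
carry_out(
  deltas=[
    {"xyz": [1.7,2.61,0]},
    {"xyz": [1.7,2.61,0]},
    {"xyz": [1.7,2.61,0]},
    {"xyz": [1.7,2.61,0]},
    {"xyz": [1.7,2.61,0]},
    {"xyz": [1.7,2.61,0]},
    {"xyz": [1.7,2.61,0]},
    {"xyz": [1.7,2.61,0]},
    {"xyz": [1.7,2.61,0]},
    {"xyz": [1.7,2.61,0]},
  ],
)

```text
$.deltas[0]: bad value
```

Request:
carry_out(
  deltas=[
    {"xyz": [1.7,2.61,0]},
    {"xyz": [1.7,2.61,0]},
    {"xyz": [1.7,2.61,0]},
    {"xyz": [1.7,2.61,0]},
    {"xyz": [1.7,2.61,0]},
    {"xyz": [1.7,2.61,0]},
    {"xyz": [1.7,2.61,0]},
    {"xyz": [1.7,2.61,0]},
    {"xyz": [0,0,0]},
    {"xyz": [0,0,0]},
  ],
)

```text
$.deltas[0]: bad value
```

Every row needs all its keys.

Request:
carry_out(
  deltas=[
    {"xyz": [1.7,2.61,0],"twist": 0,"fingers": 0},
    {"xyz": [1.7,2.61,0],"twist": 0,"fingers": 0},
    {"xyz": [1.7,2.61,0],"twist": 0,"fingers": 0},
    {"xyz": [1.7,2.61,0],"twist": 0,"fingers": 0},
    {"xyz": [1.7,2.61,0],"twist": 0,"fingers": 0},
    {"xyz": [1.7,2.61,0],"twist": 0,"fingers": 0},
    {"xyz": [1.7,2.61,0],"twist": 0,"fingers": 0},
    {"xyz": [1.7,2.61,0],"twist": 0,"fingers": 0},
    {"xyz": [1.7,2.61,0],"twist": 0,"fingers": 0},
  ],
)

```text
time: 1.85
tcp_pos: [462.5, -307.3, 231.2]
ee_rot: [-180.0, -0.0, 97.3]
ft_force: [0.5, -0.4, -0.4]
grip_width: 0.1
grip_force: 0.0
```

Request:
carry_out(
  deltas=[
    {"xyz": [1.7,2.61,0],"twist": 0,"fingers": 0},
    {"xyz": [1.7,2.61,0],"twist": 0,"fingers": 0},
    {"xyz": [1.7,2.61,0],"twist": 0,"fingers": 0},
    {"xyz": [1.7,2.61,0],"twist": 0,"fingers": 0},
    {"xyz": [1.7,2.61,0],"twist": 0,"fingers": 0},
    {"xyz": [1.7,2.61,0],"twist": 0,"fingers": 0},
    {"xyz": [1.7,2.61,0],"twist": 0,"fingers": 0},
    {"xyz": [1.7,2.61,0],"twist": 0,"fingers": 0},
    {"xyz": [1.7,2.61,0],"twist": 0,"fingers": 0},
    {"xyz": [0,0,0],"twist": 0,"fingers": 0},
    {"xyz": [0,0,0],"twist": 0,"fingers": 0},
  ],
)

```text
time: 2.77
tcp_pos: [675.2, -124.8, 230.3]
ee_rot: [-179.9, -0.0, 97.5]
ft_force: [-0.7, 0.3, -0.2]
grip_width: 0.0
grip_force: 0.0
```

```bash
python3 - <<'E'
from rig import robot
import cv2,numpy as np
s=robot.state(); c=robot.read_camera("wrist"); cv2.imwrite("pics/w1.png",c["frame"][:,:,::-1]); np.savez("w1.npz",pos=s["tcp_pos"],rot=s["ee_rot"],**c)
print(s["tcp_pos"],s["ee_rot"],s["qpos"],s["ft_force"]); print(c["tool_from_camera"],c["vertical_fov"],c["cx"],c["cy"])
E
```

```text
[ 675.23253547 -124.77084497  230.25418619] [-1.79939048e+02 -1.56899545e-02  9.74896024e+01] [-1.66175067e+01  3.38724260e+01  1.28466116e+01  6.90362304e+01
 -1.05740843e-02  6.58928882e+01] [-0.65403794  0.3203914  -0.24228328]
[[ 3.34460861e-04 -9.64003042e-01 -2.65890997e-01  6.66663496e+01]
 [ 9.99999940e-01  3.45853669e-04  3.97475840e-06  8.24859404e-01]
 [ 8.81276976e-05 -2.65890982e-01  9.64003100e-01 -1.43476053e+02]
 [ 0.00000000e+00  0.00000000e+00  0.00000000e+00  1.00000000e+00]] 61.200215541230875 315.25803133856004 242.83679085946474
```

View pics/w1.png

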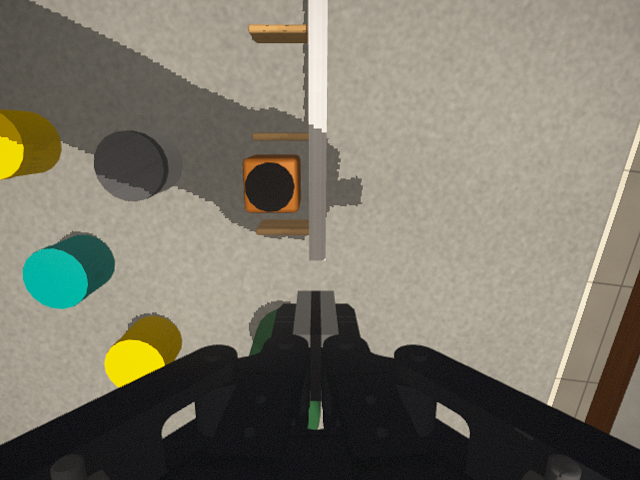

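The wrist view shows the rail at columns 308–327, ending at row 260. The tin lid is at about (130,164) and the jar at (270,187). The bottle is partly hidden behind the fingers.

```bash
cat >> h.py <<'E'
from scipy.spatial.transform import Rotation as Ro
def wray(w,p,z):
    f=240/np.tan(np.radians(float(w["vertical_fov"]))/2); T=np.array(w["tool_from_camera"])
    Rt=Ro.from_euler("xyz",w["rot"],degrees=True).as_matrix(); C=Rt@T[:3,3]+w["pos"]
    d=Rt@T[:3,:3]@np.array([(p[0]-w["cx"])/f,(p[1]-w["cy"])/f,1]); return (C+d*(z-C[2])/d[2])[:2]
ORG=np.array([622.8,11.3]); V_=np.array([.9915,.130]); U_=np.array([-.130,.9915])
def torack(q): return np.array([(q-ORG)@V_,(q-ORG)@U_])
E
python3 - <<'E'
from h import *
w=dict(np.load("w1.npz"))
for nm,p,z in (("railend",(317,260),90),("rail up",(317.5,5),90),("rail edge L",(308,60),90),("rail edge R",(328,60),90),("lid",(129,164),50),("lid left",(94,164),50),("lid right",(166,164),50),("y2",(134,366),50),("div cd top",(280,136),40)):
    q=wray(w,p,z); print(nm,q,torack(q))
print("tcp",torack(w["pos"][:2]))
E
```

```text
railend [ 680.38 -148.92] [  36.27 -166.34]
rail up [658.67  16.77] [36.27  0.76]
rail edge L [656.78 -15.44] [ 30.21 -30.93]
rail edge R [669.57 -13.76] [ 43.12 -30.92]
lid [ 525.29 -102.53] [-111.48 -100.19]
lid left [ 498.01 -106.13] [-139.   -100.21]
lid right [554.13 -98.73] [ -82.39 -100.16]
y2 [ 531.53 -282.96] [-128.75 -279.89]
div cd top [639.83 -66.08] [  6.82 -78.94]
tcp [  34.3  -141.73]
```

Request:
carry_out(
  deltas=[
    {"xyz": [0,0.1,3],"twist": 0,"fingers": 0},
    {"xyz": [0,0,3],"twist": 0,"fingers": 0},
    {"xyz": [0,0,3],"twist": 0,"fingers": 0},
    {"xyz": [0,0,3],"twist": 0,"fingers": 0},
    {"xyz": [0,0,1.5],"twist": 0,"fingers": 0},
    {"xyz": [0,0,0],"twist": 0,"fingers": 0},
    {"xyz": [0,0,0],"twist": 0,"fingers": 0},
  ],
)

```text
time: 3.4
tcp_pos: [674.4, -127.1, 96.1]
ee_rot: [-179.9, -0.0, 97.3]
ft_force: [-0.7, -0.5, -0.0]
grip_width: -0.4
grip_force: 0.0
```

Request:
carry_out(
  deltas=[
    {"xyz": [0,0,0.1],"twist": 0,"fingers": 0},
    {"xyz": [0,0,0.1],"twist": 0,"fingers": 0},
    {"xyz": [0,0,0.1],"twist": 0,"fingers": 0},
    {"xyz": [0,0,0],"twist": 0,"fingers": 0},
  ],
)

```text
time: 3.73
tcp_pos: [676.1, -126.4, 94.3]
ee_rot: [179.9, 0.0, 97.4]
ft_force: [0.7, -0.3, 0.1]
grip_width: 0.0
grip_force: 0.0
```

Request:
carry_out(
  deltas=[
    {"xyz": [0,0,0.1],"twist": 0,"fingers": 0},
    {"xyz": [0,0,0.1],"twist": 0,"fingers": 0},
    {"xyz": [0,0,0.1],"twist": 0,"fingers": 0},
    {"xyz": [0,0,0],"twist": 0,"fingers": 0},
  ],
)

```text
time: 4.07
tcp_pos: [675.6, -126.1, 90.2]
ee_rot: [-180.0, -0.0, 97.5]
ft_force: [-0.1, 0.2, -0.5]
grip_width: 0.0
grip_force: 0.0
```

Request:
carry_out(
  deltas=[
    {"xyz": [0,0,0.1],"twist": 0,"fingers": 0},
    {"xyz": [0,0,0],"twist": 0,"fingers": 0},
  ],
)

```text
time: 4.23
tcp_pos: [675.7, -126.1, 90.1]
ee_rot: [180.0, 0.0, 97.5]
ft_force: [-2.6, 1.0, 4.7]
grip_width: -0.1
grip_force: 2.6
```

Request:
carry_out(
  deltas=[
    {"xyz": [0,0,0.06],"twist": 0,"fingers": 0},
    {"xyz": [0,0,0],"twist": 0,"fingers": 0},
    {"xyz": [0,0,0],"twist": 0,"fingers": 0},
  ],
)

```text
time: 4.48
tcp_pos: [675.7, -126.1, 90.1]
ee_rot: [180.0, 0.0, 97.5]
ft_force: [-2.9, 1.3, 8.6]
grip_width: -0.1
grip_force: 3.9
```

Request:
carry_out(
  deltas=[
    {"xyz": [0.2,0,0],"twist": 0,"fingers": 0},
    {"xyz": [0.5,0,0],"twist": 0,"fingers": 0},
    {"xyz": [0.5,0,0],"twist": 0,"fingers": 0},
    {"xyz": [0.5,0,0],"twist": 0,"fingers": 0},
  ],
)

```text
time: 4.82
tcp_pos: [674.7, -110.7, 90.1]
ee_rot: [179.9, 0.2, 97.4]
ft_force: [0.3, -4.3, 4.3]
grip_width: -0.1
grip_force: 2.6
```

Request:
carry_out(
  deltas=[
    {"xyz": [0.4,0,0.06],"twist": 0,"fingers": 0},
    {"xyz": [0.4,0,0.03],"twist": 0,"fingers": 0},
    {"xyz": [0.4,0,0],"twist": 0,"fingers": 0},
    {"xyz": [0.4,0,0],"twist": 0,"fingers": 0},
    {"xyz": [0.4,0,0],"twist": 0,"fingers": 0},
  ],
)

```text
time: 5.23
tcp_pos: [673.0, -91.7, 90.1]
ee_rot: [179.8, 0.3, 97.4]
ft_force: [0.1, -5.6, 7.5]
grip_width: -0.0
grip_force: 3.9
```

Request:
carry_out(
  deltas=[
    {"xyz": [0.5,0,0],"twist": 0,"fingers": 0},
    {"xyz": [0.5,0,0.02],"twist": 0,"fingers": 0},
    {"xyz": [0.5,0,0],"twist": 0,"fingers": 0},
    {"xyz": [0.5,0,0],"twist": 0,"fingers": 0},
    {"xyz": [0.5,0,0],"twist": 0,"fingers": 0},
  ],
)

```text
time: 5.65
tcp_pos: [670.0, -67.1, 90.1]
ee_rot: [179.7, 0.4, 97.4]
ft_force: [0.3, -7.1, 8.8]
grip_width: -0.3
grip_force: 4.3
```

Request:
carry_out(
  deltas=[
    {"xyz": [0.5,-0.01,0],"twist": 0,"fingers": 0},
    {"xyz": [0.5,-0.01,0],"twist": 0,"fingers": 0},
    {"xyz": [0.5,-0.01,0],"twist": 0,"fingers": 0},
    {"xyz": [0.5,-0.01,0],"twist": 0,"fingers": 0},
    {"xyz": [0.5,-0.01,0],"twist": 0,"fingers": 0},
    {"xyz": [0.5,-0.01,0],"twist": 0,"fingers": 0},
    {"xyz": [0.5,-0.01,0],"twist": 0,"fingers": 0},
    {"xyz": [0.5,-0.01,0],"twist": 0,"fingers": 0},
  ],
)

```text
time: 6.32
tcp_pos: [664.1, -27.5, 90.1]
ee_rot: [179.7, 0.3, 97.4]
ft_force: [1.1, -7.1, 8.9]
grip_width: -0.2
grip_force: 4.4
```

Request:
carry_out(
  deltas=[
    {"xyz": [0.5,-0.01,0],"twist": 0,"fingers": 0},
    {"xyz": [0.5,-0.01,0],"twist": 0,"fingers": 0},
    {"xyz": [0.5,-0.01,0],"twist": 0,"fingers": 0},
    {"xyz": [0.5,-0.01,0],"twist": 0,"fingers": 0},
    {"xyz": [0.5,-0.01,0],"twist": 0,"fingers": 0},
    {"xyz": [0.5,-0.01,0],"twist": 0,"fingers": 0},
    {"xyz": [0.5,-0.01,0],"twist": 0,"fingers": 0},
    {"xyz": [0.5,-0.01,0],"twist": 0,"fingers": 0},
  ],
)

```text
time: 6.98
tcp_pos: [658.1, 12.1, 90.0]
ee_rot: [179.7, 0.3, 97.4]
ft_force: [1.7, -6.4, 9.2]
grip_width: 0.0
grip_force: 4.6
```

Request:
carry_out(
  deltas=[
    {"xyz": [0.5,-0.01,0],"twist": 0,"fingers": 0},
    {"xyz": [0.5,-0.01,0],"twist": 0,"fingers": 0},
    {"xyz": [0.5,-0.01,0],"twist": 0,"fingers": 0},
    {"xyz": [0.5,-0.01,0],"twist": 0,"fingers": 0},
    {"xyz": [0.5,-0.01,0],"twist": 0,"fingers": 0},
    {"xyz": [0.5,-0.01,0],"twist": 0,"fingers": 0},
    {"xyz": [0.5,-0.01,0],"twist": 0,"fingers": 0},
    {"xyz": [0.5,-0.01,0],"twist": 0,"fingers": 0},
    {"xyz": [0.2,0,0],"twist": 0,"fingers": 0},
    {"xyz": [0,0,0],"twist": 0,"fingers": 0},
    {"xyz": [0,0,0],"twist": 0,"fingers": 0},
  ],
)

```text
time: 7.9
tcp_pos: [651.8, 54.4, 90.0]
ee_rot: [179.7, 0.2, 97.4]
ft_force: [1.3, -5.0, 9.6]
grip_width: -0.1
grip_force: 5.0
```

Request:
carry_out(
  deltas=[
    {"xyz": [0,0,-2],"twist": 0,"fingers": 0},
    {"xyz": [0,0,-3],"twist": 0,"fingers": 0},
    {"xyz": [0,0,-3],"twist": 0,"fingers": 0},
    {"xyz": [-2.4,-1.86,0],"twist": 0,"fingers": 0.37},
    {"xyz": [-2.4,-1.86,0],"twist": 0,"fingers": 0.37},
    {"xyz": [-2.4,-1.86,0],"twist": 0,"fingers": 0.37},
    {"xyz": [-2.4,-1.86,0],"twist": 0,"fingers": 0.37},
    {"xyz": [-2.4,-1.86,0],"twist": 0,"fingers": 0.37},
    {"xyz": [-2.4,-1.86,0],"twist": 0,"fingers": 0.37},
    {"xyz": [-2.4,-1.86,0],"twist": 0,"fingers": 0.37},
    {"xyz": [-2.4,-1.86,0],"twist": 0,"fingers": 0.37},
    {"xyz": [0,0,0],"twist": 0,"fingers": 0.37},
  ],
)

```text
time: 8.9
tcp_pos: [524.3, -157.1, 167.4]
ee_rot: [-179.9, 0.1, 97.2]
ft_force: [-0.8, 0.1, 0.3]
grip_width: 31.1
grip_force: 0.0
```

```bash
python3 - <<'E'
from rig import robot
from h import *
s=robot.state(); c=robot.read_camera("wrist"); cv2.imwrite("pics/w2.png",c["frame"][:,:,::-1]); np.savez("w2.npz",pos=s["tcp_pos"],rot=s["ee_rot"],**c)
print(s["tcp_pos"],torack(s["tcp_pos"][:2]),s["ee_rot"],s["grip_width"],s["qpos"])
E
```

```text
[ 524.27 -157.08  167.37] [-119.58 -154.14] [-179.9     0.05   97.16] 31.12762640718547 [-24.35  21.38 -16.99  51.69  -0.1   58.48]
```

View pics/w2.png

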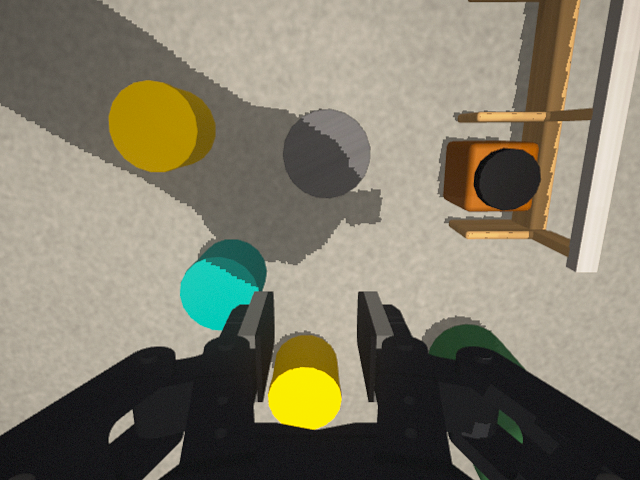

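The tin lid is centred near (327,153), between the finger lines. The teal tin is at (220,290), left of the left finger, and the yellow one is behind.

```bash
python3 - <<'E'
from h import *
w=dict(np.load("w2.npz"))
for nm,p in (("lid",(327,153.5)),("lidL",(283,153)),("lidR",(371,153)),("teal",(219,293)),("yel",(153,126)),("yel2",(305,397))):
    q=wray(w,p,50); print(nm,q,torack(q))
print("div cd",torack(wray(w,(510,117),40)),"rail end",torack(wray(w,(583,271),90)))
E
```

```text
lid [ 525.59 -103.62] [-111.32 -101.31]
lidL [ 498.12 -106.78] [-138.97 -100.87]
lidR [552.97 -99.86] [ -83.69 -101.14]
teal [ 464.09 -206.37] [-185.66 -195.18]
yel [ 416.7 -100.6] [-218.89  -84.16]
yel2 [ 532.88 -281.57] [-127.23 -278.69]
div cd [  5.45 -79.67] rail end [  34.95 -165.94]
```

Request:
carry_out(
  deltas=[
    {"xyz": [0,0.8,2],"twist": -0.2,"fingers": 0.37},
    {"xyz": [0,0,3],"twist": 0,"fingers": 0.37},
    {"xyz": [0,0,3],"twist": 0,"fingers": 0.37},
    {"xyz": [0,0,3],"twist": 0,"fingers": 0.37},
    {"xyz": [0,0,3],"twist": 0,"fingers": 0.37},
    {"xyz": [0,0,0.9],"twist": 0,"fingers": 0.37},
    {"xyz": [0,0,0],"twist": 0,"fingers": 0.37},
    {"xyz": [0,0,0],"twist": 0,"fingers": 0.37},
  ],
)

```text
time: 9.62
tcp_pos: [535.1, -152.0, 18.9]
ee_rot: [-180.0, -0.0, 97.7]
ft_force: [0.8, -0.2, 0.0]
grip_width: 31.6
grip_force: 0.0
```

Request:
carry_out(
  deltas=[
    {"xyz": [0.4,0,0],"twist": 0,"fingers": 0.37},
    {"xyz": [0.4,0,0],"twist": 0,"fingers": 0.37},
    {"xyz": [0.4,0,0],"twist": 0,"fingers": 0.37},
    {"xyz": [0.4,0,0],"twist": 0,"fingers": 0.37},
    {"xyz": [0.4,0,0],"twist": 0,"fingers": 0.37},
    {"xyz": [0.4,0,0],"twist": 0,"fingers": 0.37},
    {"xyz": [0.4,0,0],"twist": 0,"fingers": 0.37},
  ],
)

```text
time: 10.2
tcp_pos: [531.0, -124.7, 18.9]
ee_rot: [180.0, 0.0, 97.7]
ft_force: [-0.6, -1.0, 0.1]
grip_width: 31.4
grip_force: 0.7
```

Request:
carry_out(
  deltas=[
    {"xyz": [0.5,0,0],"twist": 0,"fingers": 0.37},
    {"xyz": [0.5,0,0],"twist": 0,"fingers": 0.37},
    {"xyz": [0.5,0,0],"twist": 0,"fingers": 0.37},
    {"xyz": [0.5,0,0],"twist": 0,"fingers": 0.37},
    {"xyz": [0.5,0,0],"twist": 0,"fingers": 0.37},
    {"xyz": [0.5,0,0],"twist": 0,"fingers": 0.37},
    {"xyz": [0.5,0,0],"twist": 0,"fingers": 0.37},
    {"xyz": [0.5,0,0],"twist": 0,"fingers": 0.37},
    {"xyz": [0.4,0,0],"twist": 0,"fingers": 0.37},
    {"xyz": [0.1,0,0],"twist": 0,"fingers": 0.37},
  ],
)

```text
time: 11.03
tcp_pos: [524.7, -79.5, 18.6]
ee_rot: [-180.0, -0.0, 97.7]
ft_force: [0.5, -1.8, 1.6]
grip_width: 31.7
grip_force: 1.1
```

```bash
python3 - <<'E'
from rig import robot
from h import *
s=robot.state(); c=robot.read_camera("wrist"); cv2.imwrite("pics/w3.png",c["frame"][:,:,::-1]); np.savez("w3.npz",pos=s["tcp_pos"],rot=s["ee_rot"],**c)
print(s["tcp_pos"],torack(s["tcp_pos"][:2]),s["ee_rot"],s["ft_force"])
E
```

```text
[524.74 -79.54  18.55] [-109.04  -77.32] [-179.99   -0.02   97.7 ] [ 0.53 -1.82  1.56]
```

View pics/w3.png

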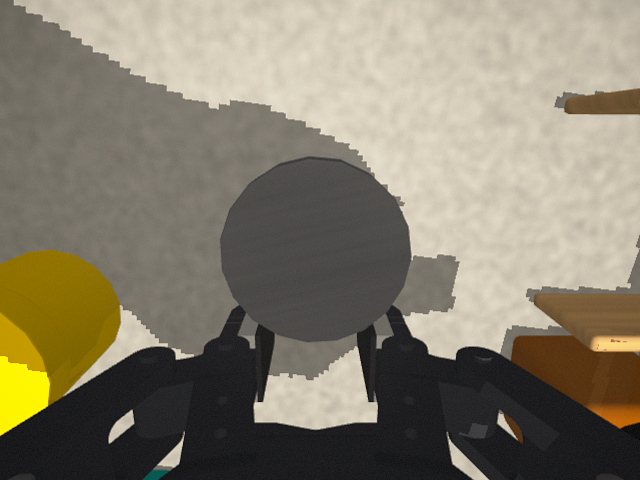

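The tin is nested against both fingertips, its lid centred near (315,249). The yellow tin at the left is clear.

```bash
python3 - <<'E'
from h import *
w=dict(np.load("w3.npz"))
for p in ((315.5,249),(220,249),(410,249)): q=wray(w,p,50); print(q,torack(q),torack(q)-torack(w["pos"][:2]))
E
```

```text
[521.08 -45.82] [-108.28  -43.41] [ 0.76 33.92]
[493.87 -49.51] [-135.74  -43.53] [-26.7  33.8]
[548.01 -42.16] [-81.1  -43.29] [27.94 34.04]
```

Request:
carry_out(
  deltas=[
    {"xyz": [0.5,0,0],"twist": 0,"fingers": 0.37},
    {"xyz": [0.5,0,0],"twist": 0,"fingers": 0.37},
    {"xyz": [0.5,0,0],"twist": 0,"fingers": 0.37},
    {"xyz": [0.5,0,0],"twist": 0,"fingers": 0.37},
    {"xyz": [0.5,0,0],"twist": 0,"fingers": 0.37},
    {"xyz": [0.5,0,0],"twist": 0,"fingers": 0.37},
    {"xyz": [0.5,0,0],"twist": 0,"fingers": 0.37},
    {"xyz": [0.5,0,0],"twist": 0,"fingers": 0.37},
  ],
)

```text
time: 11.75
tcp_pos: [519.3, -40.0, 18.5]
ee_rot: [-180.0, -0.0, 97.7]
ft_force: [0.2, -1.3, 0.2]
grip_width: 31.6
grip_force: 0.6
```

Request:
carry_out(
  deltas=[
    {"xyz": [0.5,0,0],"twist": 0,"fingers": 0.37},
    {"xyz": [0.5,0,0],"twist": 0,"fingers": 0.37},
    {"xyz": [0.5,0,0],"twist": 0,"fingers": 0.37},
    {"xyz": [0.5,0,0],"twist": 0,"fingers": 0.37},
    {"xyz": [0.5,0,0],"twist": 0,"fingers": 0.37},
    {"xyz": [0.5,0,0],"twist": 0,"fingers": 0.37},
    {"xyz": [0.5,0,0],"twist": 0,"fingers": 0.37},
    {"xyz": [0.4,0,0],"twist": 0,"fingers": 0.37},
    {"xyz": [0.2,0,0],"twist": 0,"fingers": 0.37},
    {"xyz": [0.1,0,0],"twist": 0,"fingers": 0.37},
    {"xyz": [0,0,0],"twist": 0,"fingers": 0.37},
  ],
)

```text
time: 12.67
tcp_pos: [513.9, 1.3, 18.5]
ee_rot: [-180.0, -0.0, 97.7]
ft_force: [0.5, 0.2, -0.5]
grip_width: 31.6
grip_force: 0.0
```

Request:
carry_out(
  deltas=[
    {"xyz": [-1,0,0],"twist": 0,"fingers": 0.37},
    {"xyz": [-2,0,0],"twist": 0,"fingers": 0.37},
    {"xyz": [0,0,-3],"twist": 0,"fingers": 0.37},
    {"xyz": [0,0,-3.5],"twist": 0,"fingers": 0.37},
    {"xyz": [0,0,-3.5],"twist": 0,"fingers": 0.37},
    {"xyz": [0,0,0],"twist": -7,"fingers": 0.37},
    {"xyz": [0,0,0],"twist": -7,"fingers": 0.37},
    {"xyz": [0,0,0],"twist": -7,"fingers": 0.37},
    {"xyz": [0,0,0],"twist": -7,"fingers": 0.37},
    {"xyz": [0,0,0],"twist": -7,"fingers": 0.37},
    {"xyz": [0,0,0],"twist": -7,"fingers": 0.37},
    {"xyz": [0,0,0],"twist": -7,"fingers": 0.37},
  ],
)

```text
time: 13.67
tcp_pos: [518.0, -29.6, 118.6]
ee_rot: [180.0, -0.0, 147.0]
ft_force: [0.3, 0.2, 0.4]
grip_width: 31.3
grip_force: 0.0
```

Request:
carry_out(
  deltas=[
    {"xyz": [0,0,0],"twist": -7,"fingers": 0.37},
    {"xyz": [0,0,0],"twist": -7,"fingers": 0.37},
    {"xyz": [0,0,0],"twist": -7,"fingers": 0.37},
    {"xyz": [0,0,0],"twist": -7,"fingers": 0.37},
    {"xyz": [0,0,0],"twist": -7,"fingers": 0.37},
    {"xyz": [0,0,0],"twist": -5.8,"fingers": 0.37},
    {"xyz": [1.8,2.1,0],"twist": 0,"fingers": 0.37},
    {"xyz": [1.8,2.1,0],"twist": 0,"fingers": 0.37},
    {"xyz": [1.7,2.2,0],"twist": 0,"fingers": 0.37},
    {"xyz": [0,0,0],"twist": 0,"fingers": 0.37},
    {"xyz": [0,0,0],"twist": 0,"fingers": 0.37},
  ],
)

```text
time: 14.58
tcp_pos: [456.4, 27.9, 118.7]
ee_rot: [-180.0, -0.0, -172.5]
ft_force: [0.4, -0.8, -0.4]
grip_width: 31.8
grip_force: 0.0
```

```bash
python3 - <<'E'
from rig import robot
from h import *
s=robot.state(); print(s["tcp_pos"],torack(s["tcp_pos"][:2]),s["ee_rot"],s["qpos"])
c=robot.read_camera("top"); cv2.imwrite("pics/t4.png",c["frame"][:,:,::-1]); np.savez("t4.npz",**c)
c=robot.read_camera("scene"); cv2.imwrite("pics/s4.png",c["frame"][:,:,::-1])
E
```

```text
[456.4   27.87 118.69] [-162.84   38.06] [-180.     -0.02 -172.48] [ -5.76  15.76 -33.7   40.56  -0.01 -13.28]
```

View pics/s4.png

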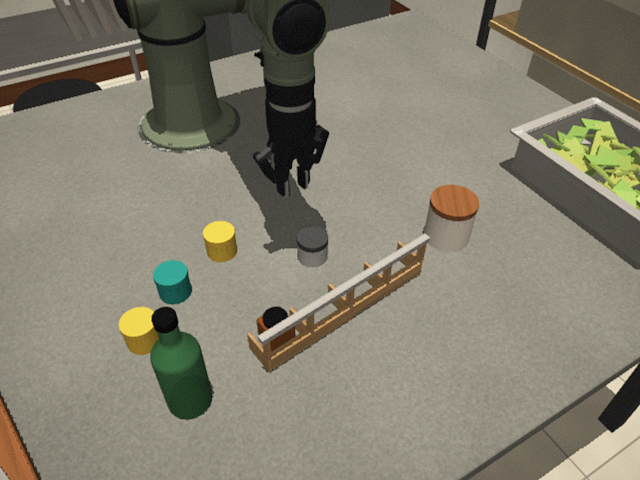

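The tin stands upright at (313,247), in front of gap b. The bottle, canister, jar and look-alikes have not moved.

Request:
carry_out(
  deltas=[
    {"xyz": [0,0,3],"twist": 0,"fingers": 0.37},
    {"xyz": [0,0,3],"twist": 0,"fingers": 0.37},
    {"xyz": [0,0,3],"twist": 0,"fingers": 0.37},
    {"xyz": [0,0,1],"twist": 0,"fingers": 0.37},
    {"xyz": [0,0,0],"twist": 0,"fingers": 0.37},
    {"xyz": [-0.5,0,0],"twist": 0,"fingers": 0.37},
    {"xyz": [-0.5,0,0],"twist": 0,"fingers": 0.37},
    {"xyz": [-0.4,0,0],"twist": 0,"fingers": 0.37},
    {"xyz": [-0.4,0,0],"twist": 0,"fingers": 0.37},
    {"xyz": [-0.4,0,0],"twist": 0,"fingers": 0.37},
  ],
)

```text
time: 15.52
tcp_pos: [480.0, 30.5, 19.5]
ee_rot: [-180.0, 0.1, -172.5]
ft_force: [-2.1, -0.2, 1.5]
grip_width: 32.0
grip_force: 1.3
```

Request:
carry_out(
  deltas=[
    {"xyz": [-0.5,0,0],"twist": 0,"fingers": 0.37},
    {"xyz": [-0.5,0,0],"twist": 0,"fingers": 0.37},
    {"xyz": [-0.5,0,0],"twist": 0,"fingers": 0.37},
    {"xyz": [-0.5,0,0],"twist": 0,"fingers": 0.37},
    {"xyz": [-0.5,0,0],"twist": 0,"fingers": 0.37},
    {"xyz": [-0.5,0,0],"twist": 0,"fingers": 0.37},
    {"xyz": [-0.5,0,0],"twist": 0,"fingers": 0.37},
    {"xyz": [-0.5,0,0],"twist": 0,"fingers": 0.37},
    {"xyz": [-0.5,0,0],"twist": 0,"fingers": 0.37},
  ],
)

```text
time: 16.27
tcp_pos: [524.0, 36.6, 18.5]
ee_rot: [180.0, -0.0, -172.5]
ft_force: [-2.5, -0.7, 2.5]
grip_width: 31.6
grip_force: 1.5
```

```bash
python3 - <<'E'
from rig import robot
from h import *
s=robot.state(); print(s["tcp_pos"],torack(s["tcp_pos"][:2]),s["ee_rot"],s["ft_force"])
c=robot.read_camera("wrist"); cv2.imwrite("pics/w5.png",c["frame"][:,:,::-1]); np.savez("w5.npz",pos=s["tcp_pos"],rot=s["ee_rot"],**c)
c=robot.read_camera("scene"); cv2.imwrite("pics/s5.png",c["frame"][120:420,120:520,::-1])
E
```

```text
[524.04  36.56  18.52] [-94.64  37.88] [ 180.     -0.01 -172.54] [-2.46 -0.75  2.49]
```

View pics/s5.png

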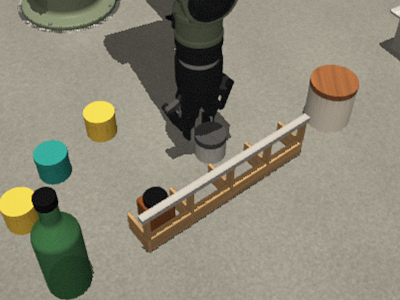

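The tin, at crop (210,140), is moving towards gap b with the fingers behind it, still upright.

Request:
carry_out(
  deltas=[
    {"xyz": [-0.5,0.01,0],"twist": 0,"fingers": 0.37},
    {"xyz": [-0.5,0.01,0],"twist": 0,"fingers": 0.37},
    {"xyz": [-0.5,0.01,0],"twist": 0,"fingers": 0.37},
    {"xyz": [-0.5,0.01,0],"twist": 0,"fingers": 0.37},
    {"xyz": [-0.5,0.01,0],"twist": 0,"fingers": 0.37},
    {"xyz": [-0.5,0.01,0],"twist": 0,"fingers": 0.37},
    {"xyz": [-0.5,0,0],"twist": 0,"fingers": 0.37},
    {"xyz": [-0.5,0,0],"twist": 0,"fingers": 0.37},
    {"xyz": [-0.5,0,0],"twist": 0,"fingers": 0.37},
    {"xyz": [-0.5,0,0],"twist": 0,"fingers": 0.37},
    {"xyz": [-0.4,0,0],"twist": 0,"fingers": 0.37},
  ],
)

```text
time: 17.28
tcp_pos: [577.7, 44.2, 18.6]
ee_rot: [-180.0, 0.0, -172.5]
ft_force: [-0.7, -1.2, -1.0]
grip_width: 31.3
grip_force: 0.6
```

Request:
carry_out(
  deltas=[
    {"xyz": [-0.2,0,0],"twist": 0,"fingers": 0.37},
    {"xyz": [-0.2,0,0],"twist": 0,"fingers": 0.37},
    {"xyz": [-0.1,0,0],"twist": 0,"fingers": 0.37},
  ],
)

```text
time: 17.53
tcp_pos: [582.1, 44.8, 18.5]
ee_rot: [180.0, -0.0, -172.5]
ft_force: [-1.7, 0.2, -0.2]
grip_width: 31.7
grip_force: 0.4
```

Request:
carry_out(
  deltas=[
    {"xyz": [-0.1,0,0],"twist": 0,"fingers": 0.37},
    {"xyz": [-0.1,0,0],"twist": 0,"fingers": 0.37},
    {"xyz": [0,0,0],"twist": 0,"fingers": 0.37},
  ],
)

```text
time: 17.78
tcp_pos: [584.1, 45.0, 18.6]
ee_rot: [180.0, 0.0, -172.5]
ft_force: [-0.9, 0.4, -0.7]
grip_width: 31.9
grip_force: 0.3
```

Request:
carry_out(
  deltas=[
    {"xyz": [-0.1,0,0],"twist": 0,"fingers": 0.37},
    {"xyz": [-0.1,0,0],"twist": 0,"fingers": 0.37},
    {"xyz": [0,0,0],"twist": 0,"fingers": 0.37},
  ],
)

```text
time: 18.03
tcp_pos: [586.2, 45.3, 18.6]
ee_rot: [-180.0, 0.0, -172.5]
ft_force: [-0.7, -0.3, -1.0]
grip_width: 31.6
grip_force: 0.3
```

Request:
carry_out(
  deltas=[
    {"xyz": [-0.1,0,0],"twist": 0,"fingers": 0.37},
    {"xyz": [0,0,0],"twist": 0,"fingers": 0.37},
  ],
)

```text
time: 18.2
tcp_pos: [587.1, 45.4, 18.6]
ee_rot: [-180.0, 0.0, -172.5]
ft_force: [0.1, 0.0, -0.0]
grip_width: 31.6
grip_force: 0.3
```

Request:
carry_out(
  deltas=[
    {"xyz": [-0.1,0,0],"twist": 0,"fingers": 0.37},
    {"xyz": [0,0,0],"twist": 0,"fingers": 0.37},
  ],
)

```text
time: 18.37
tcp_pos: [587.8, 45.5, 18.5]
ee_rot: [180.0, -0.0, -172.5]
ft_force: [-0.7, -0.3, 1.0]
grip_width: 31.5
grip_force: 0.5
```

Request:
carry_out(
  deltas=[
    {"xyz": [-0.1,0,0],"twist": 0,"fingers": 0.37},
    {"xyz": [0,0,0],"twist": 0,"fingers": 0.37},
  ],
)

```text
time: 18.53
tcp_pos: [588.0, 45.6, 18.4]
ee_rot: [-180.0, -0.1, -172.5]
ft_force: [-5.1, -0.9, 2.7]
grip_width: 31.7
grip_force: 2.2
```

```bash
python3 - <<'E'
from rig import robot
from h import *
s=robot.state(); print(s["tcp_pos"],torack(s["tcp_pos"][:2]),s["ee_rot"],s["ft_force"],s["grip_force"])
c=robot.read_camera("scene"); a=cv2.resize(c["frame"][180:330,270:440,::-1],None,fx=3,fy=3); 
cv2.imwrite("pics/s6.png",a)
E
```

```text
[587.96  45.57  18.43] [-30.09  38.51] [-180.     -0.11 -172.54] [-5.11 -0.9   2.65] 2.1551651135087013
```

View pics/s6.png

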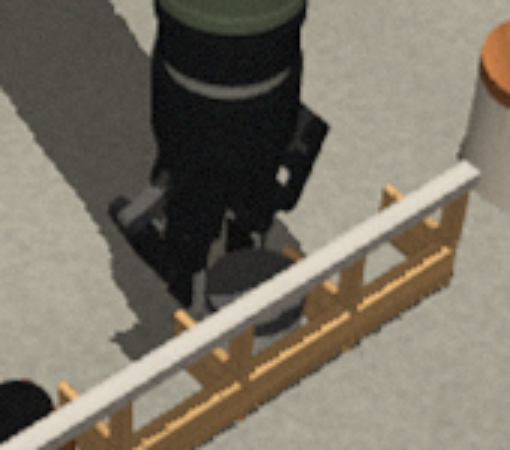

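The tin sits in gap b at crop (255,290), against the bar, and force is building. One more small nudge will confirm it is home.

Request:
carry_out(
  deltas=[
    {"xyz": [-0.1,0,0],"twist": 0,"fingers": 0.37},
    {"xyz": [0,0,0],"twist": 0,"fingers": 0.37},
    {"xyz": [0,0,0],"twist": 0,"fingers": 0.37},
  ],
)

```text
time: 18.83
tcp_pos: [588.0, 45.6, 18.3]
ee_rot: [-180.0, -0.2, -172.5]
ft_force: [-7.4, -1.4, 4.8]
grip_width: 31.5
grip_force: 3.6
```

Request:
carry_out(
  deltas=[
    {"xyz": [0.3,0,0],"twist": 0,"fingers": 0.37},
    {"xyz": [0.5,0,0],"twist": 0,"fingers": 0.37},
    {"xyz": [1.5,0,0],"twist": 0,"fingers": 0.37},
    {"xyz": [3,0,0],"twist": 0,"fingers": 0.37},
    {"xyz": [0,0,-3],"twist": 0,"fingers": 0.37},
    {"xyz": [0,0,-3],"twist": 0,"fingers": 0.37},
    {"xyz": [0,0,-4],"twist": 0,"fingers": 0.37},
    {"xyz": [3,0,-3],"twist": 0,"fingers": 0.37},
    {"xyz": [3,0,-2],"twist": 0,"fingers": 0.37},
    {"xyz": [0,0,0],"twist": 0,"fingers": 0.37},
    {"xyz": [0,0,0],"twist": 0,"fingers": 0.37},
  ],
)

```text
time: 19.75
tcp_pos: [479.1, 31.1, 169.8]
ee_rot: [-180.0, 0.3, -172.6]
ft_force: [-0.8, -0.4, -0.2]
grip_width: 31.6
grip_force: 0.0
```

```bash
python3 - <<'E'
from rig import robot
from h import *
s=robot.state(); c=robot.read_camera("wrist"); w=dict(pos=s["tcp_pos"],rot=s["ee_rot"],**c); np.savez("w7.npz",**w); print(s["tcp_pos"],s["ft_force"])
t=robot.read_camera("top"); 
a=np.hstack([cv2.resize(c["frame"],(400,300)),t["frame"][100:400,160:560]])
cv2.imwrite("pics/f7.png",a[:,:,::-1])
E
```

```text
[479.12  31.11 169.76] [-0.81 -0.36 -0.24]
```

View pics/f7.png

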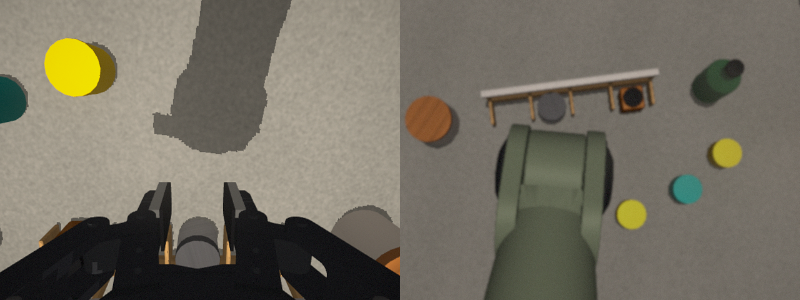

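The top view shows the tin in gap b, at crop (552,107) and touching the back bar. The bystanders have not moved and the gripper is clear. The push stalled at x = 588.0 while the force rose, so the tin is home.

```bash
python3 -c "
from rig import robot
print(robot.finish_job())"
```

```text
the job is handed in; nothing more can be done
None
```

I ran the closed fingertip along the rail from the bottle's end over gaps d, c and b without leaving it, then pushed the tin upright into gap b until it stopped against the back bar, and handed the job in at about 20 s; the bottle, canister and jar looked unmoved in the last picture.

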